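Mount a kit of control modules on the rail in kit order

TASK

Mount the four modules from the blue kitting tray on the rail of the mounting plate, one per bay between the end stops, in the same order from left to right as they stand in the tray. Set each down gently, so that it sits fully home astride the rail, about in the middle of its bay and square to the rail; keep the modules upright throughout, and leave the multimeter undisturbed.

Things in the scene. Friction and masses are not known exactly. Their poses are not given: they have to be found in the camera images.
- timer: Narrowest module (time relay): two round dials on its nose. Grey-white, 27 wide (y), 85 deep (x), 70 high, 90 g (+-25%). Origin: centre of underside, z up. Above z 45 it steps in to a nose 45 deep in x, full width: grip this across x from above; shoulders at z 45. Groove under it along y, 45 wide, 12 deep, to straddle the rail. Sizes in mm.
- breaker: Second narrowest module (circuit breaker): wide black toggle bar on its nose, up to z 81. Grey-white, 36 wide (y), 85 deep (x), 70 high, 220 g (+-25%). Origin: centre of underside, z up. Above z 45 it steps in to a nose 45 deep in x, full width: grip this across x from above; shoulders at z 45. Groove under it along y, 45 wide, 12 deep, to straddle the rail. Sizes in mm.
- contactor: Second widest module (contactor): black square on its nose, up to z 76. Grey-white, 45 wide (y), 85 deep (x), 70 high, 320 g (+-25%). Origin: centre of underside, z up. Above z 45 it steps in to a nose 45 deep in x, full width: grip this across x from above; shoulders at z 45. Groove under it along y, 45 wide, 12 deep, to straddle the rail. Sizes in mm.
- supply: Widest module (power supply): seven black vent slots on its nose. Grey-white, 54 wide (y), 85 deep (x), 70 high, 280 g (+-25%). Origin: centre of underside, z up. Above z 45 it steps in to a nose 45 deep in x, full width: grip this across x from above; shoulders at z 45. Groove under it along y, 45 wide, 12 deep, to straddle the rail. Sizes in mm.
- nest_timer: Fixed black nest in the blue tray where the timer starts: 104 x 70 x 18 mm, pocket 33 mm wide (y), floor 6 mm above its origin, which is the centre of its underside, 6 mm above the table. The four nests stand in a row along their y (+y: left as the robot sees it), 72 mm apart, in changing order. Tray end walls 32 mm high.
- nest_breaker: Fixed black nest in the blue tray where the breaker starts: 104 x 70 x 18 mm, pocket 42 mm wide (y), floor 6 mm above its origin, which is the centre of its underside, 6 mm above the table. The four nests stand in a row along their y (+y: left as the robot sees it), 72 mm apart, in changing order. Tray end walls 32 mm high.
- nest_contactor: Fixed black nest in the blue tray where the contactor starts: 104 x 70 x 18 mm, pocket 51 mm wide (y), floor 6 mm above its origin, which is the centre of its underside, 6 mm above the table. The four nests stand in a row along their y (+y: left as the robot sees it), 72 mm apart, in changing order. Tray end walls 32 mm high.
- nest_supply: Fixed black nest in the blue tray where the supply starts: 104 x 70 x 18 mm, pocket 60 mm wide (y), floor 6 mm above its origin, which is the centre of its underside, 6 mm above the table. The four nests stand in a row along their y (+y: left as the robot sees it), 72 mm apart, in changing order. Tray end walls 32 mm high.
- rail: Fixed plate 200 x 320 x 4 mm; on it, along y, a rail 35 wide, top z 12; ducts at x +-70 to 95, top z 31. Origin: centre of underside; +y: left as the robot sees it. Five grey end stops (4 thick, top z 32) make four bays, 68 clear, centres y +108, +36, -36, -108. Seated module: astride the rail, feet on the plate, its origin at x 0 (5 play either way), z 4, its x along the plate's x. mm.
- multimeter: Bystander: yellow multimeter 150 x 75 x 42 mm lying beyond the racks. Origin: centre of its underside. Not to be disturbed.
Mind the look-alikes: they are no part of the job. What is shaped like the supply but red is not meant.

How it is judged:
By the outcome, as a careful person would: the job done as asked, in the order asked, and still so for the second after the job is handed in, with the robot touching nothing.
It also fails if it takes over 99 s, if anything falls off the work surface, if the arm or the gripper's body presses on something with over 40 N, if the wrist force passes 120 N, or if a joint passes its speed limit or range.

ROBOT

A 6-joint arm with a two-finger parallel gripper is mounted at the origin on the work surface. World frame = base frame: x ahead of the robot, y to its left, z up, the work surface at z = 0. Lengths are in m, angles in degrees, forces in N, time in s.
With the tool pointing down it reaches from about 0.325 to 0.9 m from the base axis. Payload 6.1 kg.
Tool frame: the origin (TCP) lies where the fingers leave the gripper's body, on its centre line; the fingertips stand 73 mm ahead of it and the grasp point (between the pads) lies 54 mm ahead of it (env.finger_overhang is the distance from the TCP to the fingertips, in m); z points along the fingers, y is the line along which they close (so a half turn about z gives the same grasp; the last joint's range is limited). The gripper opens to 85 mm and grips with 20 to 120 N. Pads are 22 mm wide; open, the fingers measure 114 mm over their backs; the gripper's body (76 mm by 85 mm) begins 54 mm behind the grasp point. The pads swing forward as they close: fully open they stand 13 mm farther back than shut.
Start: joints at [61.53, 12.628, 87.462, -0, 79.91, -7.225], TCP at [0.226, 0.583, 0.304] pointing down, gripper open.
Joint ranges: [-170.65, 170.65], [-52.31, 119.04], [5.05, 147.46], [-71.25, 251.25], [11.57, 151.72], [-153.62, 153.62]. Speed limits (degrees/s): [147.25, 147.25, 172.46, 180, 180, 180].

INTERFACE

Orientations are given as [roll, pitch, yaw] about the fixed x, y, z axes, in that order (R = Rz(yaw) Ry(pitch) Rx(roll)).
In Python, from rig import env gives the robot as it stands.
- The arm moves only by the tool drive_tool, never from a script. Its argument "moves" is a list that holds one entry, the list of rows, each a list of 5 numbers: the shift along the tool's x, y, z in m, then the turn about the tool's z in degrees, then the opening, from 0 (shut) to 1 (fully open). In form: [[[dx, dy, dz, yaw, claw], ...]]. A call has 1 to 20 rows; each row is the pose to reach, as a shift and turn from the pose commanded when the call began, along the tool's axes at that moment; what a row does not reach only later rows make up. A row lasts 1/8 s, in which the tool goes at most 62.5 mm and 10.7 degrees, less where a joint would pass 70% of its speed; a pose out of reach is approached as far as the arm can. A call with a gripper value outside its range is refused whole. The fingers move at their own pace and stop on an object; "newtons" is the grip in N (left out, the last holds). Time passes only in rows, so rows that repeat a pose let the fingers close. It gives the time, the measured TCP pose, the force, the opening and the grip force at its end, in the units of the state.
- env.read_state(): the state, without advancing time (a new reading comes with each control period).
- env.read_camera(name): name is "side" or "top" or "wrist"; returns the picture (384x512x3 uint8, blue, green, red); there is no depth.
- env.camera_info(name): a dict with "fx", "fy", "cx", "cy" (pixels), "T" (4x4, takes a point from camera to world coordinates). Camera axes: x right, y down, z forward; pixel columns grow to the right and rows downward; lengths in m; the calibration is good to about 2 mm. A picture is of the moment at which its call begins: read the wrist's pose just before it. camera_info takes no time and is no camera call; for the wrist camera it gives the pose at the moment of the call.
- env.hand_in(): hands the job in; it is judged then, once.
Trained networks look in the newest picture that a camera, given by its name, has taken for a name from the list of things; names that differ only in an ending like _2 or _b are one class to them, and where a whole thing is asked for, a point or a joint stands for the part that bears it (a point fixed in the world has none). Each returns a list of dicts, best first, with "confidence" (0 to 1); they miss things now and then, are a little off and sometimes report something else, mostly with a low value. They report only what shows in the picture. A call takes as long as a camera call. They do not tell look-alikes from the thing itself.
- env.look_for(label, camera): "box" ([centre column, centre row, width, height] in pixels, round what is visible of it).
The state is a dict: "t": time; "q": joint angles; "qd": joint speeds; "joint_torque": joint torques, N m; "tool_pos": TCP position; "orientation": TCP orientation; "ft_force": force on the tool from outside, world axes, zero at the start; "torque": the same for the moment, N m; "gripper_width": opening from 0.0 (shut) to 1.0 (fully open); "gripper_force": force on a finger pad.
Only numpy, scipy, OpenCV 4.12 (cv2) and the standard library are available. Lean on these libraries where they do the work, as an engineer would, in place of code of your own. Each camera call takes 0.05 s, during which the arm holds its last target. There are 200 camera calls.

## Working session

There is one attempt and no reset: what is moved stays moved. The work goes in short steps, Python scripts to look and compute and a tool call to move; the robot and the scene stay as the last step left them, time stands still between calls to the robot, and variables do not carry over. Pictures are saved under pics/ and viewed, at most 14 in all, crops included, and the job is handed in when it is done.

Besides the shell and the picture viewer there is one more tool, called after "Emit:" as name(argument=value, ...) on one line, values as JSON. drive_tool: Moves the arm, as the interface text tells. Its arguments: {"type":"object","properties":{"moves":{"type":"array"},"newtons":{"type":"number"}},"required":["moves"]}

```bash
ls; mkdir -p pics
python3 - <<'E'
from rig import env
import cv2
for n in ["top","side"]:
    im=env.read_camera(n); cv2.imwrite(f"pics/{n}0.png",im)
    i=env.camera_info(n); print(n,i["fx"],i["cx"],i["cy"],i["T"])
    for l in ["timer","breaker","contactor","supply","rail","multimeter","nest_timer","nest_supply"]:
        print(l,[(round(d["confidence"],2),[round(v) for v in d["box"]]) for d in env.look_for(l,n)][:4])
s=env.read_state();print(s)
E
```

```text
pics
top 453.69841996931075 250.01431243865198 196.887229691913 [[ 0.00826926 -0.99333118  0.11499909  0.45239732]
 [-0.99976659 -0.00591729  0.0207784  -0.01316392]
 [-0.01995935 -0.11514407 -0.99314826  1.07114407]
 [ 0.          0.          0.          1.        ]]
timer [(0.95, [358, 246, 17, 38])]
breaker [(0.95, [294, 234, 20, 42])]
contactor [(0.94, [386, 250, 26, 42])]
supply [(0.7, [321, 238, 33, 36]), (0.61, [330, 169, 40, 44])]
rail [(0.58, [172, 220, 145, 106])]
multimeter [(0.81, [255, 138, 37, 69]), (0.54, [385, 248, 32, 49])]
nest_timer [(0.95, [354, 244, 40, 51])]
nest_supply [(0.72, [358, 247, 18, 40]), (0.66, [322, 235, 36, 46]), (0.22, [321, 237, 34, 40])]
side 392.2178985929956 253.87536561774778 191.69102627948195 [[ 0.97383165 -0.14067519  0.17850043  0.41551509]
 [-0.22585764 -0.51158899  0.82901449 -0.6824696 ]
 [-0.02530292 -0.84763624 -0.52997412  0.49185853]
 [ 0.          0.          0.          1.        ]]
timer [(0.75, [225, 277, 60, 43])]
breaker [(0.91, [224, 217, 45, 39])]
contactor [(0.65, [227, 311, 63, 57])]
supply [(0.75, [222, 246, 53, 49]), (0.7, [318, 248, 54, 61])]
rail [(0.53, [250, 234, 5, 21])]
multimeter []
nest_timer [(0.55, [228, 290, 67, 36])]
nest_supply [(0.74, [227, 258, 59, 34])]
{'t': 0.9, 'q': array([ 6.15312852e+01,  1.26279102e+01,  8.74634198e+01,  8.25390000e-04,
        7.99063175e+01, -7.22509455e+00]), 'qd': array([-0.03656368,  0.04363508, -0.02451371, -0.02438872,  0.03816915,
       -0.04106209]), 'joint_torque': array([ 1.02739452e-04, -4.96842778e+01, -3.89728975e+01, -1.53600163e-04,
        6.74031780e-04,  5.25467976e-05]), 'tool_pos': array([0.22646103, 0.58253165, 0.30388744]), 'orientation': array([ 1.79997564e+02, -5.10289085e-04,  1.58756235e+02]), 'ft_force': array([-0.01649737,  1.16860103,  0.23999452]), 'torque': array([ 0.04307609,  0.0436112 , -0.01455733]), 'gripper_force': 0.0, 'gripper_width': 0.9998061832372677}
```

Run:
```python
import cv2
a=cv2.imread("pics/top0.png");b=a[100:310,80:430]
cv2.imwrite("pics/topc.png",cv2.resize(b,None,fx=2.285,fy=2.285,interpolation=cv2.INTER_CUBIC))
```

```text
(no output)
```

View pics/topc.png

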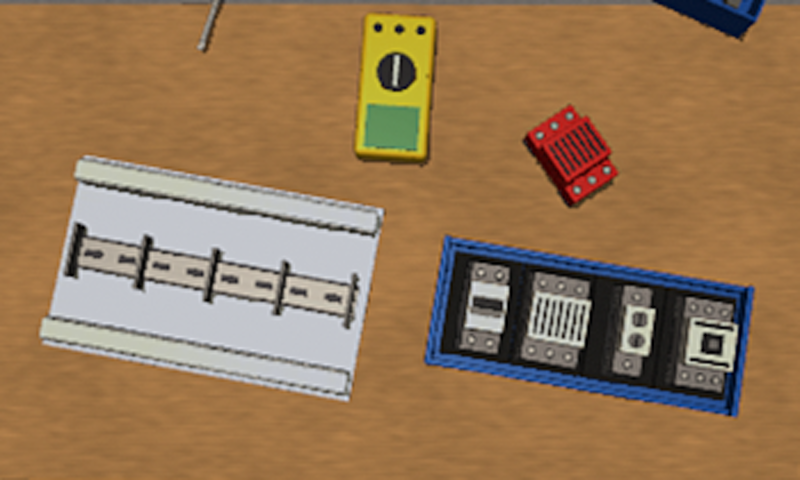

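View pics/side0.png

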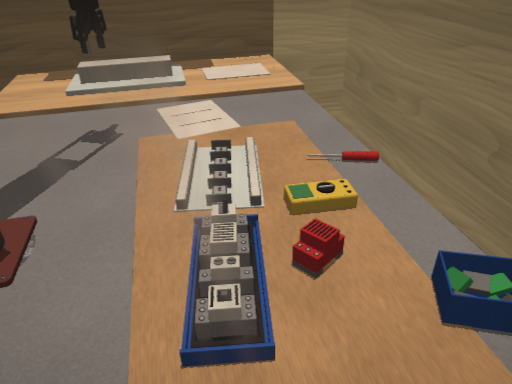

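The top picture shows the modules standing in the tray left to right: breaker (488,305 in the crop), supply (558,320), timer (637,330) and contactor (708,343). The possible mix-up is the red, supply-shaped block at crop (572,155), outside the tray, which I exclude. The rail plate is on the left, centred at about (213,277).

```bash
cat > h.py <<'E'
from rig import env
import numpy as np, cv2
np.set_printoptions(precision=4,suppress=True)
def ray(n,uv,z,i=None):
    i=i or env.camera_info(n); T=np.array(i["T"])
    d=T[:3,:3]@np.array([(uv[0]-i["cx"])/i["fx"],(uv[1]-i["cy"])/i["fy"],1]); o=T[:3,3]
    return (o+d*(z-o[2])/d[2])[:2]
def proj(i,p):
    T=np.array(i["T"]);c=T[:3,:3].T@(np.array(p)-T[:3,3]); return np.array([i["fx"]*c[0]/c[2]+i["cx"],i["fy"]*c[1]/c[2]+i["cy"]])
def togo(x,y,z,yaw):
    "shift in tool axes and yaw turn to TCP x,y,z with tool yaw (mod 180); from measured pose"
    from scipy.spatial.transform import Rotation as R
    s=env.read_state(); r=R.from_euler('xyz',s["orientation"],degrees=True)
    d=r.inv().apply(np.array([x,y,z])-s["tool_pos"])
    t=-((yaw-s["orientation"][2]+90)%180-90)   # tool z is down
    return np.append(d,t), s["tool_pos"], s["orientation"]
E
python3 - <<'E'
from h import *
f=lambda c,z: ray("top",(c[0]/2.2857+80,c[1]/2.2857+100),z)
for nm,pts,z in [("plate",[(80,157),(382,210),(350,398),(42,343)],.004),("tray",[(447,237),(752,288),(737,415),(427,363)],.02),("stops",[(72,250),(353,300)],.02),("mods",[(487,306),(558,320),(637,330),(711,343)],.082),("red",[(572,155)],.05),("meter",[(395,88)],.04)]:
    q=np.array([f(p,z) for p in pts]);print(nm,q.round(3).tolist(),q.mean(0))
    print([np.linalg.norm(q[i]-q[i-1]).round(3) for i in range(len(q))])
i=env.camera_info("wrist");print(i)
E
```

```text
plate [[0.642, 0.334], [0.588, 0.016], [0.395, 0.047], [0.448, 0.365]] [0.5182 0.1904]
[np.float64(0.197), np.float64(0.322), np.float64(0.195), np.float64(0.322)]
tray [[0.559, -0.051], [0.509, -0.357], [0.383, -0.339], [0.431, -0.031]] [ 0.4704 -0.1944]
[np.float64(0.129), np.float64(0.311), np.float64(0.127), np.float64(0.311)]
stops [[0.543, 0.333], [0.494, 0.044]] [0.5183 0.1885]
[np.float64(0.293), np.float64(0.293)]
mods [[0.487, -0.087], [0.474, -0.154], [0.465, -0.228], [0.454, -0.297]] [ 0.4698 -0.1913]
[np.float64(0.213), np.float64(0.068), np.float64(0.075), np.float64(0.07)]
red [[0.638, -0.174]] [ 0.6383 -0.1738]
[np.float64(0.0)]
meter [[0.708, 0.003]] [0.7084 0.003 ]
[np.float64(0.0)]
{'fx': 287.3932122534611, 'fy': 287.3932122534611, 'cx': 259.24486764137805, 'cy': 189.75770530878972, 'T': array([[ 0.3631,  0.8844,  0.2932,  0.1511],
       [ 0.9317, -0.3449, -0.1136,  0.6115],
       [ 0.0006,  0.3144, -0.9493,  0.3737],
       [ 0.    ,  0.    ,  0.    ,  1.    ]])}
```

Run:
```python
from h import *
print(togo(.518,.19,.36,80.7))
```

```text
(array([-0.414 , -0.2602, -0.0561, 78.0562]), array([0.2265, 0.5825, 0.3039]), array([179.9976,  -0.0005, 158.7562]))
```

Emit:
drive_tool(moves=[[[-0.04, -0.026, -0.056, 10, 1], [-0.08, -0.05, -0.056, 20, 1], [-0.124, -0.078, -0.056, 30, 1], [-0.165, -0.104, -0.056, 40, 1], [-0.207, -0.13, -0.056, 50, 1], [-0.248, -0.156, -0.056, 60, 1], [-0.29, -0.182, -0.056, 70, 1], [-0.33, -0.208, -0.056, 78, 1], [-0.372, -0.234, -0.056, 78, 1], [-0.414, -0.26, -0.056, 78, 1], [-0.414, -0.26, -0.056, 78, 1], [-0.414, -0.26, -0.056, 78, 1], [-0.414, -0.26, -0.056, 78, 1], [-0.414, -0.26, -0.056, 78, 1]]])

```text
t: 2.65
tool_pos: [0.5176, 0.1911, 0.36]
orientation: [180.0, -0.0, 80.9]
ft_force: [-0.2, 0.5, -0.9]
gripper_width: 1.0
gripper_force: 0.0
```

Run:
```python
from h import *
print(env.read_state()["tool_pos"],env.read_state()["orientation"])
im=env.read_camera("wrist"); i=env.camera_info("wrist"); np.savez("w1.npz",im=im,**i)
cv2.imwrite("pics/w1.png",im)
print(togo(.47,-.19,.36,80.8))
```

```text
[0.5176 0.1911 0.36  ] [179.9922  -0.0106  80.8525]
(array([-0.3838,  0.0136, -0.    ,  0.0448]), array([0.5177, 0.191 , 0.36  ]), array([179.9911,  -0.0048,  80.8448]))
```

View pics/w1.png

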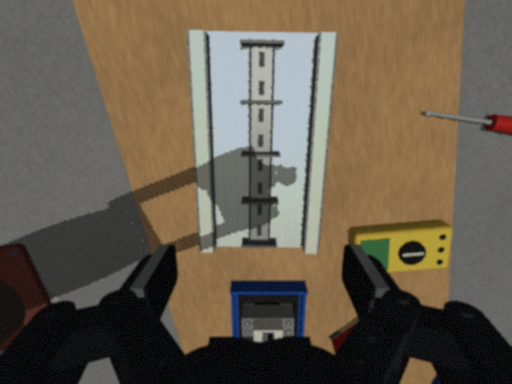

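The wrist picture shows the plate from (189,31) to (317,254), with the stops at rows 43, 102, 153, 200 and 242 along column 262. I'll zoom in to measure it and move on over the tray.

Run:
```python
import cv2
b=cv2.imread("pics/w1.png")[22:262,170:350]
b=cv2.resize(b,None,fx=2.5,fy=2.5,interpolation=cv2.INTER_CUBIC)
cv2.imwrite("pics/w1c.png",b)
```

```text
(no output)
```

View pics/w1c.png

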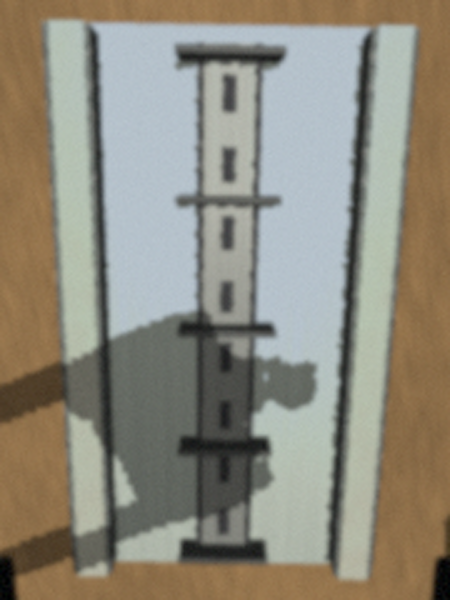

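Emit:
drive_tool(moves=[[[-0.045, 0.002, 0, 0, 1], [-0.09, 0.003, 0, 0, 1], [-0.135, 0.005, 0, 0, 1], [-0.18, 0.006, 0, 0, 1], [-0.225, 0.008, 0, 0, 1], [-0.27, 0.01, 0, 0, 1], [-0.31, 0.011, 0, 0, 1], [-0.35, 0.012, 0, 0, 1], [-0.384, 0.014, 0, 0, 1], [-0.42, 0.015, 0, 0, 1], [-0.42, 0.015, 0, 0, 1], [-0.42, 0.015, 0, 0, 1], [-0.42, 0.015, 0, 0, 1]]])

```text
t: 4.32
tool_pos: [0.4657, -0.2257, 0.3599]
orientation: [180.0, -0.0, 80.8]
ft_force: [-0.0, 0.2, -0.8]
gripper_width: 1.0
gripper_force: 0.0
```

Run:
```python
from h import *
print(env.read_state()["tool_pos"],env.read_state()["orientation"])
im=env.read_camera("wrist"); i=env.camera_info("wrist"); np.savez("w2.npz",im=im,**i)
for l in ["timer","breaker","contactor","supply"]:
    print(l,[(round(d["confidence"],2),[round(v) for v in d["box"]]) for d in env.look_for(l,"wrist")][:3])
cv2.imwrite("pics/w2.png",cv2.resize(im,None,fx=1.5,fy=1.5,interpolation=cv2.INTER_CUBIC))
```

```text
[ 0.4657 -0.2257  0.3599] [179.9964  -0.0133  80.841 ]
timer []
breaker [(0.62, [258, 38, 78, 46]), (0.5, [256, 102, 67, 46])]
contactor [(0.93, [258, 210, 61, 54]), (0.22, [262, 201, 68, 45])]
supply [(0.69, [386, 94, 89, 80]), (0.57, [258, 101, 70, 49]), (0.15, [261, 201, 69, 42])]
```

View pics/w2.png

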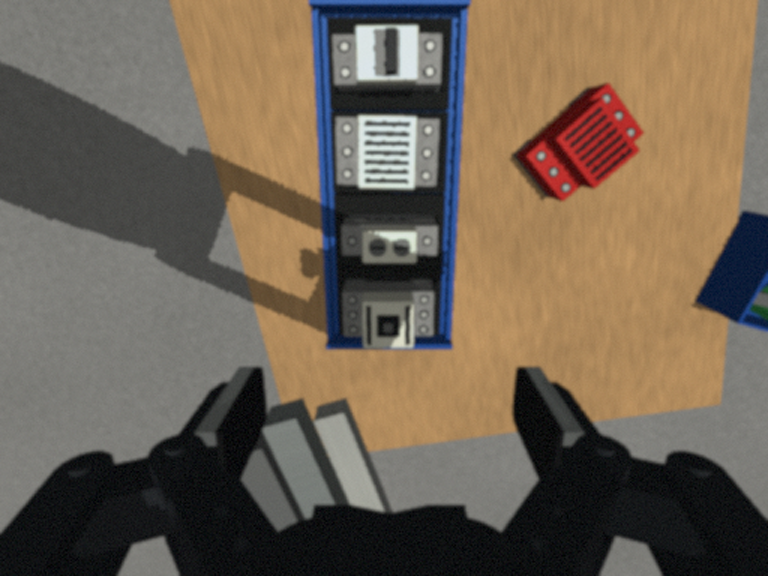

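Here the order from the top (left as the robot sees it) is breaker, supply, timer, contactor. Their nose tops are centred at (386,53), (387,152), (389,247) and (387,320) in the 1.5x picture. The red look-alike is apart at (580,142).

Run:
```python
from h import *
from scipy.optimize import least_squares
w=dict(np.load("w1.npz"));
c=lambda p:(p[0]/2.5+170,p[1]/2.5+22)
obs=[((-95,160,31),(45,21)),((95,160,31),(417,26)),((-95,-160,31),(78,576)),((95,-160,31),(369,580))]
# stop tops, ~far/top edge centre (unknown length): use y+2 far edge
stops=[(144,(231,46)),(72,(229,197)),(0,(227,324)),(-72,(224,438)),(-144,(223,542))]
rl=[((0,100,12),(229,150)),((0,-40,12),(225,390))]
def res(p,full=False):
    r=[];ca,sa=np.cos(p[2]),np.sin(p[2])
    W=lambda m:(p[0]+(ca*m[0]-sa*m[1])/1e3,p[1]+(sa*m[0]+ca*m[1])/1e3,m[2]/1e3)
    for m,q in obs+rl:
        d=proj(w,W(m))-c(q); r+=list(d) if (m,q) in obs else [d[0]]
    for y,q in stops: r+=list(proj(w,W((0,y+2,32)))-c(q))
    return np.array(r)
s=least_squares(res,[.518,.19,np.radians(-9.4)],loss='soft_l1');print("rail",s.x[:2],np.degrees(s.x[2]));print(res(s.x).round(1))
x,y,a=s.x
for b in (108,36,-36,-108): print(b,(x-np.sin(a)*b/1e3).round(4),(y+np.cos(a)*b/1e3).round(4))
v=dict(np.load("w2.npz"))
for n,z,q in [("breaker",.082,[(355,24),(417,24),(417,81),(356,82)]),("supply",.082,[(358,114),(416,114),(414,189),(359,189)]),("timer",.082,[(362,230),(416,231),(415,264),(362,264)]),("contactor",.082,[(362,294),(414,293),(412,346),(362,347)])]:
    P=np.array([ray("",(u/1.5,t/1.5),z,v) for u,t in q]);e=P[1]-P[0]+P[2]-P[3]
    print(n,P.mean(0),"w/d",(np.linalg.norm(P[3]-P[0]),np.linalg.norm(P[1]-P[0]),np.linalg.norm(P[2]-P[3])),"yaw",np.degrees(np.arctan2(e[1],e[0])))
print(env.finger_overhang)
```

```text
rail [0.5195 0.1903] -10.037329559197358
[-2.6 -4.5  2.9 -4.  -2.4  2.2  1.4  2.1  0.1  0.1  0.1 -0.7 -0.1 -0.5
 -0.2  2.5  0.2  5.1 -0.1  6.7]
108 0.5384 0.2967
36 0.5258 0.2258
-36 0.5133 0.1549
-108 0.5007 0.084
breaker [ 0.4865 -0.0858] w/d (np.float64(0.037445284676035896), np.float64(0.04390947686915697), np.float64(0.04485362727277879)) yaw -8.764829681179897
supply [ 0.4758 -0.1534] w/d (np.float64(0.055295027158000665), np.float64(0.0435804238222733), np.float64(0.04353760786372992)) yaw -9.205331220617932
timer [ 0.4654 -0.2278] w/d (np.float64(0.028746815628715183), np.float64(0.0440586123446111), np.float64(0.04432667591879693)) yaw -9.74887843910225
contactor [ 0.4538 -0.2921] w/d (np.float64(0.05016135686957793), np.float64(0.044488964587034614), np.float64(0.0446023841033226)) yaw -8.004439737788706
0.0726
```

Run:
```python
from h import *
w=dict(np.load("w1.npz")); print(w["T"])
c=lambda p:(p[0]/2.5+170,p[1]/2.5+22)
# stop top-face ends (left,right), mid row of top face
for l,r in [((178,50),(285,50)),((178,201),(280,201)),((179,328),(274,328)),((180,444),(270,443)),((181,549),(266,548))]:
    a,b=ray("",c(l),.032,w),ray("",c(r),.032,w); print((a+b)/2,np.linalg.norm(b-a))
print("ducts",[ray("",c(p),.031,w).round(4).tolist() for p in [(45,21),(417,26),(78,576),(369,580)]])
# stops in top
f=lambda q: ray("top",(q[0]/2.2857+80,q[1]/2.2857+100),.032)
for q in [(74,251),(145,262),(212,275),(282,288),(352,300)]: print("top",f(q))
```

```text
[[ 0.9871 -0.1521 -0.0495  0.5303]
 [-0.16   -0.9373 -0.3095  0.2704]
 [ 0.0007  0.3134 -0.9496  0.4298]
 [ 0.      0.      0.      1.    ]]
[0.5448 0.3315] 0.053336996133060484
[0.5322 0.2606] 0.054049972815852054
[0.5201 0.1936] 0.05315924910311441
[0.5083 0.1258] 0.05306652312133485
[0.4964 0.0576] 0.052689488741747184
ducts [[0.4559, 0.3591], [0.6371, 0.3276], [0.4027, 0.0526], [0.5834, 0.0203]]
top [0.5407 0.3267]
top [0.5301 0.2541]
top [0.5174 0.1859]
top [0.5049 0.115 ]
top [0.4934 0.0446]
```

Run:
```python
from h import *
w=dict(np.load("w1.npz"))
c=lambda p:(p[0]/2.5+170,p[1]/2.5+22)
pts=[((231,43),2),((229,201),0),((227,335),-2),((225,453),-2),((224,560),-2)]
P=np.array([ray("",c(q),.032,w) for q,_ in pts]); print(P, np.linalg.norm(np.diff(P,axis=0),axis=1))
A=np.array([144+2,72,0-2,-72-2,-144-2])/1e3
fx=np.polyfit(A,P[:,0],1);fy=np.polyfit(A,P[:,1],1);print(fx,fy,np.degrees(np.arctan2(-fx[0],fy[0])))
r=[ray("",c(q),.012,w) for q in [(229,120),(226,390),(224,500)]];print(r)
a=np.radians(-9.6)
for b in (108,36,-36,-108): print(b,fx[1]-np.sin(a)*b/1e3,fy[1]+np.cos(a)*b/1e3)
```

```text
[[0.545  0.3347]
 [0.5322 0.2606]
 [0.5197 0.1897]
 [0.5074 0.1199]
 [0.4954 0.0496]] [0.0752 0.072  0.0709 0.0713]
[0.1699 0.5201] [0.9737 0.1917] -9.898506844370138
[array([0.5388, 0.3013]), array([0.5133, 0.1524]), array([0.5005, 0.0809])]
108 0.5380786487158138 0.2981493463493511
36 0.5260712989522545 0.2271576316802747
-36 0.5140639491886951 0.15616591701119836
-108 0.5020565994251358 0.085174202342122
```

Run:
```python
from h import *
print(togo(.4533,-.2945,.136,81)[0])
```

```text
[-0.0693 -0.0013  0.224  -0.1909]
```

Emit:
drive_tool(moves=[[[-0.035, -0.001, 0.03, 0, 1], [-0.07, -0.001, 0.07, 0, 1], [-0.07, -0.001, 0.11, 0, 1], [-0.07, -0.001, 0.14, 0, 1], [-0.07, -0.001, 0.165, 0, 1], [-0.07, -0.001, 0.185, 0, 1], [-0.07, -0.001, 0.2, 0, 1], [-0.07, -0.001, 0.212, 0, 1], [-0.07, -0.001, 0.22, 0, 1], [-0.07, -0.001, 0.224, 0, 1], [-0.07, -0.001, 0.224, 0, 1], [-0.07, -0.001, 0.224, 0, 1]]], newtons=50)

```text
t: 6.08
tool_pos: [0.4535, -0.296, 0.1365]
orientation: [180.0, 0.0, 80.8]
ft_force: [-0.2, -0.3, -1.2]
gripper_width: 1.001
gripper_force: 0.0
```

Run:
```python
from h import *
im=env.read_camera("wrist"); s=env.read_camera("side")
a=cv2.resize(im,None,fx=1.2,fy=1.2)[:420]; b=cv2.resize(s[200:360,140:340],None,fx=1.9,fy=1.9)
o=np.zeros((460,800,3),np.uint8);o[:420,:500]=a[:,60:560];o[:304,502:800]=b[:304,:298];cv2.imwrite("pics/g1.png",o)
```

```text
(no output)
```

View pics/g1.png

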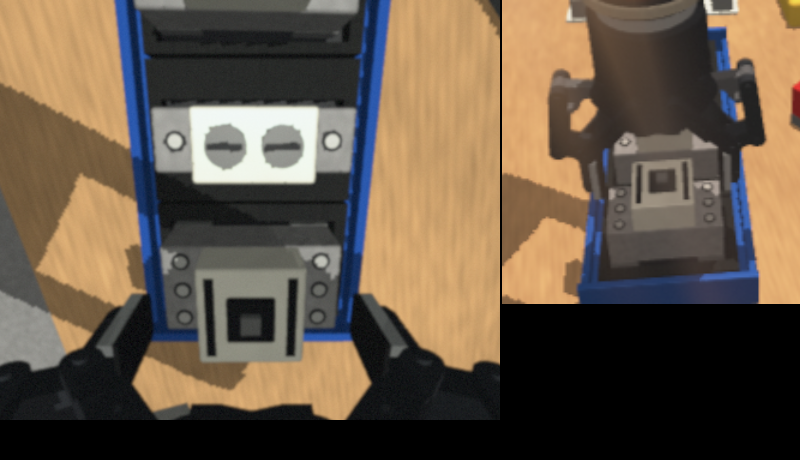

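Run:
```python
from h import *
i=env.camera_info("side");v=env.camera_info("wrist")
g=lambda p:((np.array(p)-[140,200])*1.9+[502,0]).round()
h=lambda p:(np.array(p)*1.2-[60,0]).round()
a=np.radians(-9);e=np.array([np.cos(a),np.sin(a),0]);t=np.array([.4535,-.296,.064]);y=np.array([-e[1],e[0],0])
for p in (t-e*.0425,t+e*.0425,np.array([.4535,-.296,.082])): print(g(proj(i,p)),h(proj(v,p)))
n=np.array([.4535,-.296,.082])
for sx in (-1,1):
  for sy in (-1,1): print("nose",g(proj(i,n+sx*e*.0225+sy*y*.0225)),h(proj(v,n+sx*e*.0225+sy*y*.0225)))
s=env.read_state();print(s["tool_pos"])
```

```text
[608. 203.] [160. 297.]
[722. 195.] [343. 296.]
[664. 182.] [251. 318.]
nose [632. 208.] [200. 363.]
nose [634. 162.] [194. 269.]
nose [696. 203.] [303. 362.]
nose [693. 157.] [308. 268.]
[ 0.4535 -0.2959  0.1364]
```

The module's nose lands where the projection puts it, within 1–2 mm in both views (wrist rows 265–360, side view (662,180)). Closing the fingers.

Emit:
drive_tool(moves=[[[0, 0, 0, 0, 0.3], [0, 0, 0, 0, 0.3], [0, 0, 0, 0, 0.3], [0, 0, 0, 0, 0.3], [0, 0, 0, 0, 0.3], [0, 0, 0, 0, 0.3], [0, 0, 0, 0, 0.3], [0, 0, 0, 0, 0.3]]], newtons=50)

```text
t: 7.18
tool_pos: [0.4535, -0.2959, 0.1362]
orientation: [180.0, 0.0, 80.8]
ft_force: [0.5, 0.4, 5.2]
gripper_width: 0.515
gripper_force: 53.0
```

Run:
```python
from h import *
print(togo(.502,.085,.25,80.3)[0])
```

```text
[ 0.3837 -0.0132 -0.1139  0.4563]
```

Emit:
drive_tool(moves=[[[0, 0, -0.005, 0, 0.3], [0, 0, -0.015, 0, 0.3], [0, 0, -0.035, 0, 0.3], [0, 0, -0.06, 0, 0.3], [0, 0, -0.085, 0, 0.3], [0.01, 0, -0.105, 0, 0.3], [0.035, -0.001, -0.114, 0, 0.3], [0.07, -0.002, -0.114, 0, 0.3], [0.11, -0.004, -0.114, 0, 0.3], [0.15, -0.005, -0.114, 0, 0.3], [0.19, -0.007, -0.114, 0, 0.3], [0.23, -0.008, -0.114, 0.5, 0.3], [0.27, -0.01, -0.114, 0.5, 0.3], [0.31, -0.011, -0.114, 0.5, 0.3], [0.345, -0.012, -0.114, 0.5, 0.3], [0.37, -0.013, -0.114, 0.5, 0.3], [0.384, -0.013, -0.114, 0.5, 0.3], [0.384, -0.013, -0.114, 0.5, 0.3], [0.384, -0.013, -0.114, 0.5, 0.3]]])

```text
t: 9.55
tool_pos: [0.502, 0.0847, 0.2498]
orientation: [-180.0, 0.0, 80.2]
ft_force: [0.6, -0.2, -2.8]
gripper_width: 0.515
gripper_force: 52.3
```

Run:
```python
from h import *
im=env.read_camera("wrist"); i=env.camera_info("wrist"); np.savez("w3.npz",im=im,**i)
cv2.imwrite("pics/w3.png",cv2.resize(im,None,fx=1.5,fy=1.5,interpolation=cv2.INTER_CUBIC))
print(togo(.502,.085,.128,80.3)[0])
```

```text
[ 0.0005 -0.0001  0.1218 -0.0982]
```

View pics/w3.png

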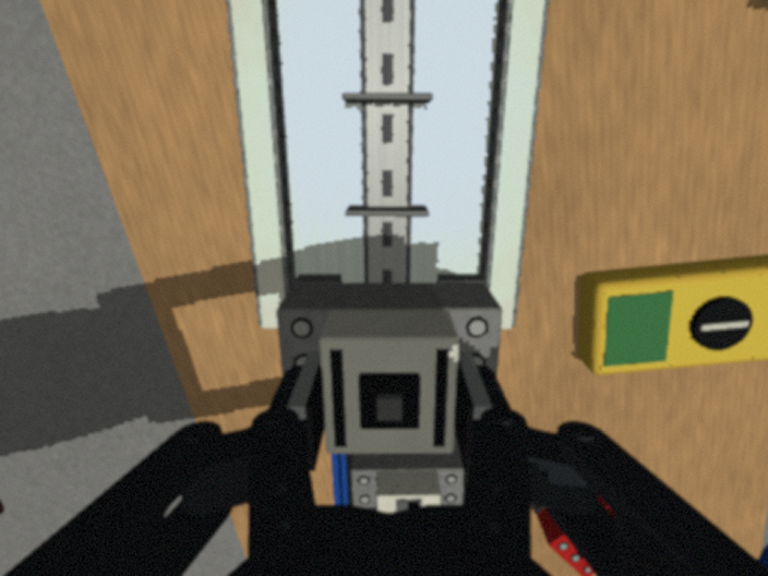

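The grip holds the module square. The visible stops are at rows 97 and 211, and the rail runs along column 387.

Run:
```python
from h import *
v=dict(np.load("w3.npz"))
for q,z in [((387,96),.032),((387,213),.032),((387,130),.012),((388,260),.012),((387,20),.012)]: print(ray("",(q[0]/1.5,q[1]/1.5),z,v))
a=np.radians(-9.2)
n=np.array([.502,.0847,.25-.136+.082]);e=np.array([np.cos(a-.009),np.sin(a-.009),0]);y=np.array([-e[1],e[0],0])
for sx in (-1,1):
  for sy in (-1,1): print("nose",proj(v,n+sx*e*.0225+sy*y*.0225-[0,0,.012])*1.5)
```

```text
[0.5192 0.1904]
[0.5068 0.1198]
[0.5158 0.1716]
[0.501  0.0825]
[0.5269 0.2353]
nose [328.935 432.057]
nose [322.8684 320.8329]
nose [449.4367 431.8029]
nose [454.9637 320.5396]
```

Emit:
drive_tool(moves=[[[0, -0.0005, 0.02, 0, 0.3], [0, -0.0005, 0.045, 0, 0.3], [0, -0.0005, 0.07, 0, 0.3], [0, -0.0005, 0.088, 0, 0.3], [0, -0.0005, 0.1, 0, 0.3], [0, -0.0005, 0.108, 0, 0.3], [0, -0.0005, 0.113, 0, 0.3], [0, -0.0005, 0.117, 0, 0.3], [0, -0.0005, 0.119, 0, 0.3], [0, -0.0005, 0.12, 0, 0.3], [0, -0.0005, 0.12, 0, 0.3], [0, -0.0005, 0.12, 0, 0.3]]])

```text
t: 11.1
tool_pos: [0.5017, 0.0855, 0.1301]
orientation: [180.0, -0.0, 80.3]
ft_force: [-0.0, -0.1, -1.8]
gripper_width: 0.513
gripper_force: 52.3
```

Emit:
drive_tool(moves=[[[0, 0, 0.0007, 0, 0.3], [0, 0, 0.0013, 0, 0.3], [0, 0, 0.0018, 0, 0.3], [0, 0, 0.0022, 0, 0.3], [0, 0, 0.0022, 0, 0.3]]])

```text
t: 11.72
tool_pos: [0.5016, 0.0855, 0.1283]
orientation: [-180.0, 0.0, 80.3]
ft_force: [-3.8, -0.3, 5.4]
gripper_width: 0.516
gripper_force: 53.2
```

Emit:
drive_tool(moves=[[[0, 0, 0.0003, 0, 0.3], [0, 0, 0, 0, 0.6], [0, 0, 0, 0, 0.8], [0, 0, 0, 0, 0.9], [0, 0, 0, 0, 0.9], [0, 0, 0, 0, 0.9], [0, 0, -0.01, 0, 0.9], [0, 0, -0.035, 0, 0.9], [0, 0, -0.07, 0, 0.9], [0, 0, -0.1, 0, 0.9], [0, 0, -0.12, 0, 0.9], [0, 0, -0.122, 0, 0.9]]])

```text
t: 13.22
tool_pos: [0.5027, 0.0855, 0.2522]
orientation: [179.7, -0.0, 80.3]
ft_force: [0.1, -0.2, -0.2]
gripper_width: 0.9
gripper_force: 0.0
```

Run:
```python
from h import *
im=env.read_camera("wrist"); i=env.camera_info("wrist"); s=env.read_camera("side")
a=im[180:384,140:380]; b=s[120:220,160:280]
o=np.zeros((410,800,3),np.uint8);o[:408,:480]=cv2.resize(a,None,fx=2,fy=2);o[:258,485:795]=cv2.resize(b,(310,258));cv2.imwrite("pics/p1.png",o)
a=np.radians(-9.7);n=np.array([.5016,.0855,.074]);e=np.array([np.cos(a),np.sin(a),0]);y=np.array([-e[1],e[0],0])
for sx in (-1,1):
  for sy in (-1,1): print("nose",(proj(i,n+sx*e*.0225+sy*y*.0225)-[140,180])*2)
print(togo(.4654,-.2285,.25,81)[0])
```

```text
nose [188.1976  63.8642]
nose [185.2254 -30.9681]
nose [285.224   63.6118]
nose [287.6672 -31.1968]
[-0.3156  0.0175 -0.0003 -0.7446]
```

View pics/p1.png

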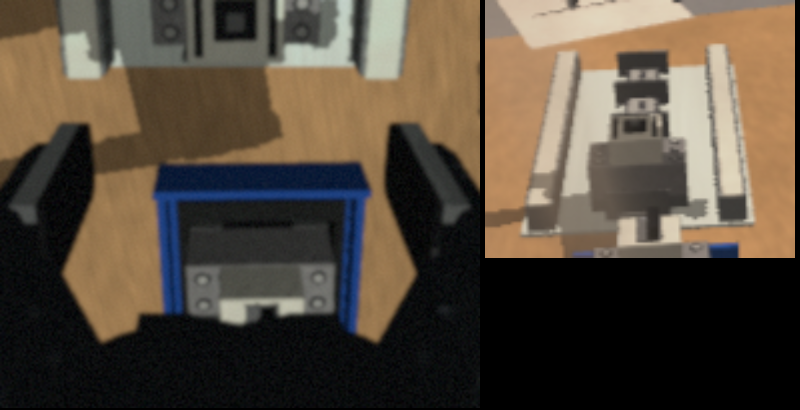

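The contactor sits home: its nose edge is at row 65 against 64 predicted. Next is the timer.

Emit:
drive_tool(moves=[[[-0.03, 0.002, 0, 0, 1], [-0.07, 0.004, 0, 0, 1], [-0.115, 0.006, 0, -0.7, 1], [-0.16, 0.009, 0, -0.7, 1], [-0.205, 0.011, 0, -0.7, 1], [-0.25, 0.014, 0, -0.7, 1], [-0.285, 0.016, 0, -0.7, 1], [-0.305, 0.017, 0.01, -0.7, 1], [-0.3155, 0.0175, 0.03, -0.7, 1], [-0.3155, 0.0175, 0.055, -0.7, 1], [-0.3155, 0.0175, 0.078, -0.7, 1], [-0.3155, 0.0175, 0.095, -0.7, 1], [-0.3155, 0.0175, 0.105, -0.7, 1], [-0.3155, 0.0175, 0.112, -0.7, 1], [-0.3155, 0.0175, 0.112, -0.7, 1], [-0.3155, 0.0175, 0.112, -0.7, 1]]], newtons=40)

```text
t: 15.32
tool_pos: [0.4659, -0.2287, 0.1384]
orientation: [179.9, 0.0, 81.0]
ft_force: [-0.4, 0.2, 0.8]
gripper_width: 1.0
gripper_force: 0.0
```

Run:
```python
from h import *
im=env.read_camera("wrist"); i=env.camera_info("wrist")
cv2.imwrite("pics/g2.png",cv2.resize(im[150:350,120:400],None,fx=2,fy=2))
s=env.read_state();p=s["tool_pos"];print(p,s["orientation"][2])
a=np.radians(-9);n=np.array([p[0],p[1],.082]);e=np.array([np.cos(a),np.sin(a),0]);y=np.array([-e[1],e[0],0])
for sx in (-1,1):
  for sy in (-1,1): print("nose",(proj(i,n+sx*e*.0225+sy*y*.0135)-[120,150])*2)
```

```text
[ 0.4659 -0.2287  0.1385] 80.95449329108793
nose [192.0193 270.4433]
nose [186.6316 177.3208]
nose [365.2247 270.005 ]
nose [370.2687 176.8929]
```

View pics/g2.png

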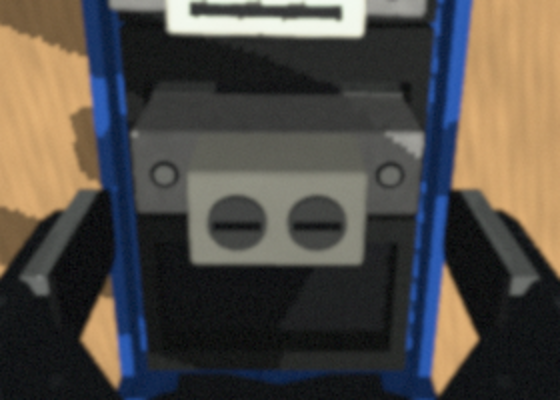

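The timer's nose is about 1.6 mm to +y of the tool, which I'll allow for when placing. Close and lift.

Emit:
drive_tool(moves=[[[0, 0, 0, 0, 0.3], [0, 0, 0, 0, 0.3], [0, 0, 0, 0, 0.3], [0, 0, 0, 0, 0.3], [0, 0, 0, 0, 0.3], [0, 0, 0, 0, 0.3], [0, 0, 0, 0, 0.3], [0, 0, -0.004, 0, 0.3], [0, 0, -0.015, 0, 0.3], [0, 0, -0.035, 0, 0.3], [0, 0, -0.06, 0, 0.3], [0, 0, -0.085, 0, 0.3], [0, 0, -0.105, 0, 0.3], [0, 0, -0.112, 0, 0.3], [0, 0, -0.112, 0, 0.3]]], newtons=40)

```text
t: 17.25
tool_pos: [0.4655, -0.2284, 0.2499]
orientation: [180.0, 0.0, 81.0]
ft_force: [0.2, 0.3, -1.0]
gripper_width: 0.518
gripper_force: 41.1
```

Emit:
drive_tool(moves=[[[0.025, -0.001, 0, 0, 0.3], [0.06, -0.002, 0, 0, 0.3], [0.1, -0.003, 0, 0, 0.3], [0.14, -0.005, 0, 0, 0.3], [0.18, -0.006, 0, 0.7, 0.3], [0.22, -0.008, 0, 0.7, 0.3], [0.26, -0.009, 0, 0.7, 0.3], [0.3, -0.011, 0, 0.7, 0.3], [0.34, -0.012, 0, 0.7, 0.3], [0.37, -0.013, 0, 0.7, 0.3], [0.3855, -0.0135, 0, 0.7, 0.3], [0.3855, -0.0135, 0, 0.7, 0.3], [0.3855, -0.0135, 0, 0.7, 0.3], [0.3855, -0.0135, 0, 0.7, 0.3]]])

```text
t: 19.0
tool_pos: [0.5127, 0.1534, 0.2496]
orientation: [-180.0, 0.0, 80.2]
ft_force: [-0.4, -0.1, -0.6]
gripper_width: 0.517
gripper_force: 41.1
```

Run:
```python
from h import *
print(togo(.5133,.154,.13,80.3))
```

```text
(array([ 0.0007,  0.0005,  0.1196, -0.1212]), array([0.5127, 0.1534, 0.2496]), array([-179.9943,    0.0174,   80.1788]))
```

Emit:
drive_tool(moves=[[[0.0005, 0.0005, 0.02, 0, 0.3], [0.0005, 0.0005, 0.045, 0, 0.3], [0.0005, 0.0005, 0.07, 0, 0.3], [0.0005, 0.0005, 0.088, 0, 0.3], [0.0005, 0.0005, 0.1, 0, 0.3], [0.0005, 0.0005, 0.108, 0, 0.3], [0.0005, 0.0005, 0.113, 0, 0.3], [0.0005, 0.0005, 0.116, 0, 0.3], [0.0005, 0.0005, 0.118, 0, 0.3], [0.0005, 0.0005, 0.1187, 0, 0.3], [0.0005, 0.0005, 0.1193, 0, 0.3], [0.0005, 0.0005, 0.1193, 0, 0.3]]])

```text
t: 20.5
tool_pos: [0.5133, 0.1548, 0.1305]
orientation: [180.0, -0.0, 80.3]
ft_force: [-0.3, -0.7, -0.4]
gripper_width: 0.516
gripper_force: 41.1
```

Emit:
drive_tool(moves=[[[0, 0, 0.0005, 0, 0.3], [0, 0, 0.0009, 0, 0.3], [0, 0, 0.0012, 0, 0.3], [0, 0, 0.0012, 0, 0.3]]])

```text
t: 21.0
tool_pos: [0.5134, 0.1549, 0.1302]
orientation: [180.0, -0.0, 80.3]
ft_force: [-3.4, -0.5, 7.5]
gripper_width: 0.514
gripper_force: 42.0
```

Emit:
drive_tool(moves=[[[0, 0, 0, 0, 0.6], [0, 0, 0, 0, 0.8], [0, 0, 0, 0, 0.9], [0, 0, 0, 0, 0.9], [0, 0, 0, 0, 0.9], [0, 0, -0.01, 0, 0.9], [0, 0, -0.035, 0, 0.9], [0, 0, -0.07, 0, 0.9], [0, 0, -0.1, 0, 0.9], [0, 0, -0.119, 0, 0.9], [0, 0, -0.12, 0, 0.9]]])

```text
t: 22.38
tool_pos: [0.5141, 0.1549, 0.251]
orientation: [179.8, -0.1, 80.3]
ft_force: [-0.8, 0.9, -1.1]
gripper_width: 0.902
gripper_force: 0.0
```

Run:
```python
from h import *
print(togo(.4758,-.1534,.138,81))
```

```text
(array([-0.3105,  0.014 ,  0.1127, -0.7437]), array([0.5141, 0.1549, 0.251 ]), array([179.8122,  -0.0598,  80.2563]))
```

Emit:
drive_tool(moves=[[[-0.03, 0.002, 0, 0, 1], [-0.07, 0.004, 0, 0, 1], [-0.115, 0.006, 0, -0.7, 1], [-0.16, 0.009, 0, -0.7, 1], [-0.205, 0.011, 0, -0.7, 1], [-0.25, 0.013, 0, -0.7, 1], [-0.285, 0.014, 0, -0.7, 1], [-0.302, 0.0145, 0.01, -0.7, 1], [-0.3105, 0.0145, 0.03, -0.7, 1], [-0.3105, 0.0145, 0.055, -0.7, 1], [-0.3105, 0.0145, 0.078, -0.7, 1], [-0.3105, 0.0145, 0.095, -0.7, 1], [-0.3105, 0.0145, 0.105, -0.7, 1], [-0.3105, 0.0145, 0.112, -0.7, 1], [-0.3105, 0.0145, 0.112, -0.7, 1], [-0.3105, 0.0145, 0.112, -0.7, 1]]], newtons=50)

```text
t: 24.38
tool_pos: [0.4755, -0.1539, 0.1379]
orientation: [179.9, 0.0, 81.0]
ft_force: [-0.0, 0.2, -0.4]
gripper_width: 1.003
gripper_force: 0.0
```

Run:
```python
from h import *
im=env.read_camera("wrist"); i=env.camera_info("wrist")
cv2.imwrite("pics/g3.png",cv2.resize(im[150:350,120:400],None,fx=2,fy=2))
s=env.read_state();p=s["tool_pos"];print(p,s["orientation"][2])
a=np.radians(-9);n=np.array([p[0],p[1],.082]);e=np.array([np.cos(a),np.sin(a),0]);y=np.array([-e[1],e[0],0])
for sx in (-1,1):
  for sy in (-1,1): print("nose",(proj(i,n+sx*e*.0225+sy*y*.027)-[120,150])*2)
```

```text
[ 0.4755 -0.1539  0.138 ] 80.95481453848194
nose [194.2535 314.616 ]
nose [183.3828 127.3752]
nose [363.2209 314.1616]
nose [373.3977 126.9442]
```

View pics/g3.png

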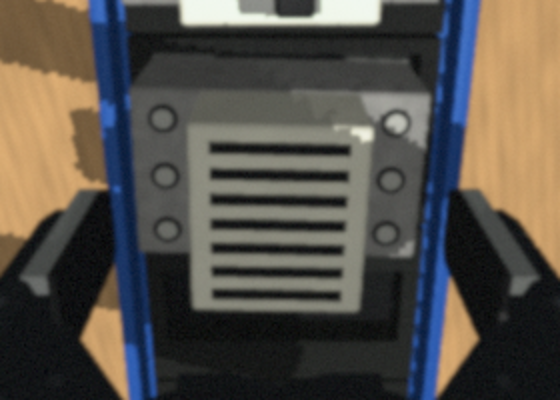

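The supply sits 1 mm to +y of the tool (rows 124–311), which is fine. Grip, lift and carry.

Emit:
drive_tool(moves=[[[0, 0, 0, 0, 0.3], [0, 0, 0, 0, 0.3], [0, 0, 0, 0, 0.3], [0, 0, 0, 0, 0.3], [0, 0, 0, 0, 0.3], [0, 0, 0, 0, 0.3], [0, 0, 0, 0, 0.3], [0, 0, -0.004, 0, 0.3], [0, 0, -0.015, 0, 0.3], [0, 0, -0.035, 0, 0.3], [0, 0, -0.06, 0, 0.3], [0, 0, -0.085, 0, 0.3], [0, 0, -0.105, 0, 0.3], [0, 0, -0.112, 0, 0.3], [0, 0, -0.112, 0, 0.3]]], newtons=50)

```text
t: 26.3
tool_pos: [0.4747, -0.1536, 0.2492]
orientation: [-180.0, 0.0, 81.0]
ft_force: [-1.1, -0.4, -3.5]
gripper_width: 0.515
gripper_force: 52.4
```

Emit:
drive_tool(moves=[[[0.025, -0.001, 0, 0, 0.3], [0.06, -0.002, 0, 0, 0.3], [0.1, -0.003, 0, 0, 0.3], [0.14, -0.004, 0, 0, 0.3], [0.18, -0.005, 0, 0.7, 0.3], [0.22, -0.006, 0, 0.7, 0.3], [0.26, -0.007, 0, 0.7, 0.3], [0.3, -0.008, 0, 0.7, 0.3], [0.34, -0.009, 0, 0.7, 0.3], [0.367, -0.01, 0, 0.7, 0.3], [0.3825, -0.01, 0, 0.7, 0.3], [0.3825, -0.01, 0, 0.7, 0.3], [0.3825, -0.01, 0, 0.7, 0.3], [0.3825, -0.01, 0, 0.7, 0.3]]])

```text
t: 28.05
tool_pos: [0.5253, 0.2246, 0.2491]
orientation: [-180.0, 0.0, 80.2]
ft_force: [-0.0, -0.2, -1.5]
gripper_width: 0.516
gripper_force: 52.3
```

Run:
```python
from h import *
print(togo(.526,.2252,.13,80.3))
```

```text
(array([ 0.0007,  0.0006,  0.1191, -0.1136]), array([0.5253, 0.2246, 0.2491]), array([-179.9912,    0.0214,   80.1864]))
```

Emit:
drive_tool(moves=[[[0, 0.0005, 0.02, 0, 0.3], [0, 0.0005, 0.045, 0, 0.3], [0, 0.0005, 0.07, 0, 0.3], [0, 0.0005, 0.088, 0, 0.3], [0, 0.0005, 0.1, 0, 0.3], [0, 0.0005, 0.108, 0, 0.3], [0, 0.0005, 0.113, 0, 0.3], [0, 0.0005, 0.116, 0, 0.3], [0, 0.0005, 0.118, 0, 0.3], [0, 0.0005, 0.1186, 0, 0.3], [0, 0.0005, 0.119, 0, 0.3], [0, 0.0005, 0.119, 0, 0.3]]])

```text
t: 29.55
tool_pos: [0.5258, 0.2256, 0.1303]
orientation: [180.0, -0.0, 80.3]
ft_force: [-0.2, 0.3, -2.7]
gripper_width: 0.509
gripper_force: 52.4
```

Emit:
drive_tool(moves=[[[0, 0, 0.0005, 0, 0.3], [0, 0, 0.0009, 0, 0.3], [0, 0, 0.0012, 0, 0.3], [0, 0, 0.0012, 0, 0.3]]])

```text
t: 30.05
tool_pos: [0.5259, 0.2257, 0.1298]
orientation: [180.0, -0.0, 80.3]
ft_force: [-3.6, -0.1, 4.8]
gripper_width: 0.514
gripper_force: 53.2
```

Seated. Release, then the breaker.

Emit:
drive_tool(moves=[[[0, 0, 0, 0, 0.6], [0, 0, 0, 0, 0.8], [0, 0, 0, 0, 0.9], [0, 0, 0, 0, 0.9], [0, 0, 0, 0, 0.9], [0, 0, -0.01, 0, 0.9], [0, 0, -0.035, 0, 0.9], [0, 0, -0.07, 0, 0.9], [0, 0, -0.1, 0, 0.9], [0, 0, -0.119, 0, 0.9], [0, 0, -0.12, 0, 0.9], [0, 0, -0.12, 0, 0.9]]])

```text
t: 31.55
tool_pos: [0.5252, 0.2254, 0.2479]
orientation: [-179.9, 0.0, 80.3]
ft_force: [-0.5, 0.8, -0.7]
gripper_width: 0.901
gripper_force: 0.0
```

Run:
```python
from h import *
print(togo(.4865,-.0855,.138,81))
```

```text
(array([-0.3129,  0.0147,  0.1101, -0.7463]), array([0.5252, 0.2254, 0.2479]), array([-179.9108,    0.0413,   80.2537]))
```

Emit:
drive_tool(moves=[[[-0.03, 0.002, 0, 0, 1], [-0.07, 0.004, 0, 0, 1], [-0.115, 0.006, 0, -0.7, 1], [-0.16, 0.009, 0, -0.7, 1], [-0.205, 0.011, 0, -0.7, 1], [-0.25, 0.013, 0, -0.7, 1], [-0.285, 0.014, 0, -0.7, 1], [-0.304, 0.0145, 0.01, -0.7, 1], [-0.313, 0.0145, 0.03, -0.7, 1], [-0.313, 0.0145, 0.055, -0.7, 1], [-0.313, 0.0145, 0.078, -0.7, 1], [-0.313, 0.0145, 0.095, -0.7, 1], [-0.313, 0.0145, 0.105, -0.7, 1], [-0.313, 0.0145, 0.111, -0.7, 1], [-0.313, 0.0145, 0.111, -0.7, 1], [-0.313, 0.0145, 0.111, -0.7, 1]]], newtons=50)

```text
t: 33.55
tool_pos: [0.4876, -0.0855, 0.1387]
orientation: [179.9, 0.0, 81.0]
ft_force: [1.1, -0.2, -0.3]
gripper_width: 0.998
gripper_force: 0.0
```

Run:
```python
from h import *
im=env.read_camera("wrist"); i=env.camera_info("wrist")
cv2.imwrite("pics/g4.png",cv2.resize(im[150:350,120:400],None,fx=2,fy=2))
s=env.read_state();p=s["tool_pos"];print(p,s["orientation"][2])
a=np.radians(-9);n=np.array([p[0],p[1],.082]);e=np.array([np.cos(a),np.sin(a),0]);y=np.array([-e[1],e[0],0])
for sx in (-1,1):
  for sy in (-1,1): print("nose",(proj(i,n+sx*e*.0225+sy*y*.018)-[120,150])*2)
```

```text
[ 0.4876 -0.0855  0.1388] 80.95691003342073
nose [193.1307 284.3694]
nose [185.9955 160.2889]
nose [364.4057 283.9275]
nose [371.1199 159.8656]
```

View pics/g4.png

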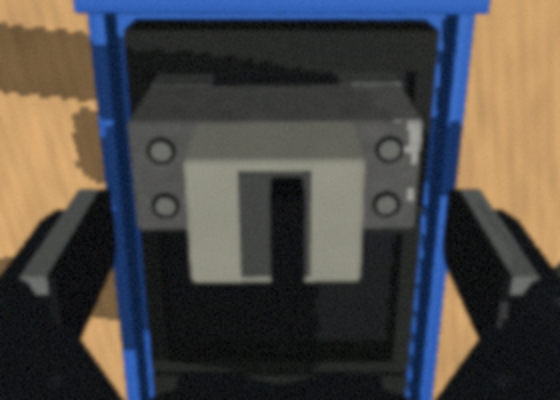

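The breaker is centred (rows 158–282). Grip, lift and carry.

Emit:
drive_tool(moves=[[[0, 0, 0, 0, 0.3], [0, 0, 0, 0, 0.3], [0, 0, 0, 0, 0.3], [0, 0, 0, 0, 0.3], [0, 0, 0, 0, 0.3], [0, 0, 0, 0, 0.3], [0, 0, 0, 0, 0.3], [0, 0, -0.004, 0, 0.3], [0, 0, -0.015, 0, 0.3], [0, 0, -0.035, 0, 0.3], [0, 0, -0.06, 0, 0.3], [0, 0, -0.085, 0, 0.3], [0, 0, -0.105, 0, 0.3], [0, 0, -0.112, 0, 0.3], [0, 0, -0.112, 0, 0.3]]], newtons=50)

```text
t: 35.48
tool_pos: [0.487, -0.0853, 0.2501]
orientation: [180.0, 0.0, 81.0]
ft_force: [-0.3, 0.3, -2.2]
gripper_width: 0.51
gripper_force: 52.0
```

Emit:
drive_tool(moves=[[[0.025, -0.001, 0, 0, 0.3], [0.06, -0.002, 0, 0, 0.3], [0.1, -0.003, 0, 0, 0.3], [0.14, -0.004, 0, 0, 0.3], [0.18, -0.005, 0, 0.7, 0.3], [0.22, -0.006, 0, 0.7, 0.3], [0.26, -0.007, 0, 0.7, 0.3], [0.3, -0.008, 0, 0.7, 0.3], [0.34, -0.009, 0, 0.7, 0.3], [0.37, -0.01, 0, 0.7, 0.3], [0.385, -0.01, 0, 0.7, 0.3], [0.385, -0.01, 0, 0.7, 0.3], [0.385, -0.01, 0, 0.7, 0.3], [0.385, -0.01, 0, 0.7, 0.3]]])

```text
t: 37.22
tool_pos: [0.5378, 0.2953, 0.25]
orientation: [-180.0, 0.0, 80.2]
ft_force: [0.7, 0.1, -2.4]
gripper_width: 0.513
gripper_force: 52.0
```

Run:
```python
from h import *
print(togo(.538,.297,.1303,80.3))
```

```text
(array([ 0.0018, -0.0001,  0.1197, -0.1175]), array([0.5378, 0.2953, 0.25  ]), array([-179.9959,    0.0209,   80.1825]))
```

Emit:
drive_tool(moves=[[[0.0008, 0, 0.02, 0, 0.3], [0.0008, 0, 0.045, 0, 0.3], [0.0008, 0, 0.07, 0, 0.3], [0.0008, 0, 0.088, 0, 0.3], [0.0008, 0, 0.1, 0, 0.3], [0.0008, 0, 0.108, 0, 0.3], [0.0008, 0, 0.113, 0, 0.3], [0.0008, 0, 0.116, 0, 0.3], [0.0008, 0, 0.118, 0, 0.3], [0.0008, 0, 0.1186, 0, 0.3], [0.0008, 0, 0.119, 0, 0.3], [0.0008, 0, 0.119, 0, 0.3]]])

```text
t: 38.72
tool_pos: [0.538, 0.2972, 0.1312]
orientation: [180.0, -0.0, 80.3]
ft_force: [0.7, 0.3, -2.4]
gripper_width: 0.511
gripper_force: 52.0
```

Emit:
drive_tool(moves=[[[0, 0, 0.0006, 0, 0.3], [0, 0, 0.0011, 0, 0.3], [0, 0, 0.0014, 0, 0.3], [0, 0, 0.0014, 0, 0.3]]])

```text
t: 39.22
tool_pos: [0.538, 0.2973, 0.1305]
orientation: [180.0, -0.0, 80.3]
ft_force: [-3.6, -1.1, 5.2]
gripper_width: 0.513
gripper_force: 52.9
```

Emit:
drive_tool(moves=[[[0, 0, 0, 0, 0.6], [0, 0, 0, 0, 0.8], [0, 0, 0, 0, 0.9], [0, 0, 0, 0, 0.9], [0, 0, 0, 0, 0.9], [0, 0, -0.01, 0, 0.9], [0, 0, -0.035, 0, 0.9], [0, 0, -0.07, 0, 0.9], [0, 0, -0.1, 0, 0.9], [-0.02, 0, -0.13, 0, 0.9], [-0.05, 0, -0.16, 0, 0.9], [-0.08, 0, -0.19, 0, 0.9], [-0.11, 0, -0.22, 0, 0.9], [-0.13, 0, -0.23, 0, 0.9], [-0.13, 0, -0.23, 0, 0.9], [-0.13, 0, -0.23, 0, 0.9], [-0.13, 0, -0.23, 0, 0.9]]])

```text
t: 41.35
tool_pos: [0.5155, 0.1697, 0.3581]
orientation: [-179.9, 0.0, 80.3]
ft_force: [-0.5, 0.7, 0.0]
gripper_width: 0.903
gripper_force: 0.0
```

Run:
```python
from h import *
im=env.read_camera("wrist"); i=env.camera_info("wrist"); np.savez("w9.npz",im=im,**i); s=env.read_camera("side")
o=np.zeros((600,800,3),np.uint8);o[:600,:450]=cv2.resize(im[22:262,170:350],(450,600),interpolation=cv2.INTER_CUBIC);o[:345,455:800]=cv2.resize(s[120:235,160:275],(345,345),interpolation=cv2.INTER_CUBIC);cv2.imwrite("pics/f.png",o)
p=env.read_state()["tool_pos"];print(p)
```

```text
[0.5156 0.1697 0.3585]
```

View pics/f.png

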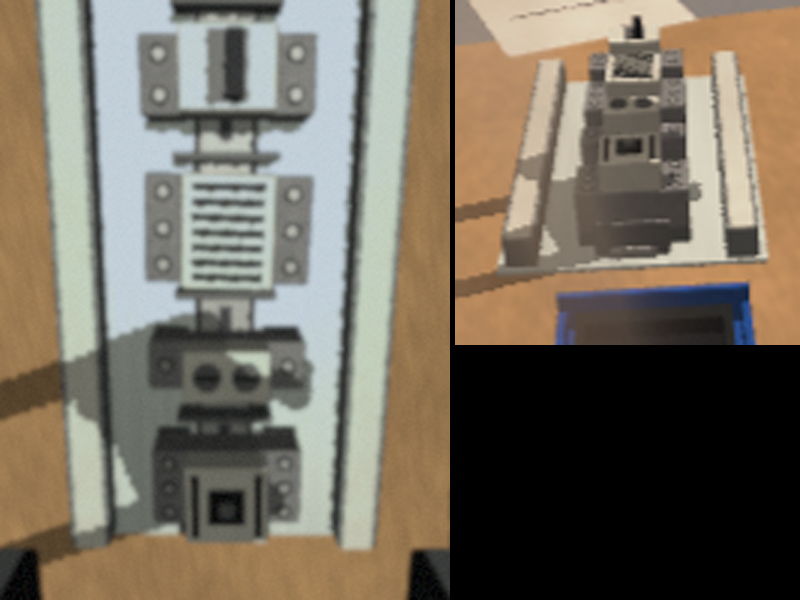

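Run:
```python
from h import *
w=dict(np.load("w9.npz"));c=lambda p:(p[0]/2.5+170,p[1]/2.5+22)
a=np.radians(-9.8);O=np.array([.520,.191])
def L(q,z):
    d=ray("",c(q),z,w)-O; return (np.array([d@[np.cos(a),np.sin(a)],d@[-np.sin(a),np.cos(a)]])*1e3).round(1)
print("stops",L((226,157),.032),L((226,298),.032),L((225,418),.032))
print("breaker",L((180,22),.074),L((277,22),.074),L((180,110),.074),L((276,110),.074))
print("supply",L((183,174),.074),L((274,174),.074),L((184,289),.074),L((272,289),.074))
print("timer",L((182,350),.074),L((270,350),.074),L((183,406),.074),L((269,406),.074))
print("contactor",L((183,470),.074),L((268,470),.074),L((185,540),.074),L((267,540),.074))
```

```text
stops [-0.1 70.9] [ 0.1 -2. ] [ -0.3 -71.4]
breaker [-20.5 125.2] [ 22.1 125.3] [-21.1  89.6] [22.5 89.7]
supply [-20.2  62.1] [22.3 62.2] [-20.6   8.8] [22.5  8.9]
timer [-22.1 -21.6] [ 22.2 -21.6] [-22.  -51.1] [ 22.3 -51.1]
contactor [-22.6 -86.7] [ 22.5 -86.6] [ -22.2 -128.2] [  22.8 -128.1]
```

All four modules are square and within about 1 mm of their bay centres. I'm handing the job in.

```bash
python3 -c "
from rig import env
print(env.hand_in())"
```

```text
the job is handed in; nothing more can be done
None
```

All four modules (breaker, supply, timer, contactor from left to right, as in the tray) are seated on the rail, square and within about 1 mm of their bay centres. The multimeter was not touched, and I handed the job in at about 41 s.

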